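# Put away the shoe-care supplies by kind

### The arm

A 6-joint arm with a two-finger parallel gripper is mounted at the origin on the work surface. World frame = base frame: x ahead of the robot, y to its left, z up, the work surface at z = 0. Lengths are in mm, angles in rad, forces in N, time in s.
With the tool pointing down it reaches from about 350 to 800 mm from the base axis. Payload 7.3 kg.
Tool frame: the origin (TCP) lies on the front face of the gripper's body, between the roots of the fingers; the fingertips stand 73 mm ahead of it and the grasp point (between the pads) lies 54 mm ahead of it; z points along the fingers, y is the line along which they close (so a half turn about z gives the same grasp; the last joint's range is limited). The gripper opens to 85 mm and grips with 20 to 120 N. Pads are 22 mm wide; open, the fingers measure 114 mm over their backs; the gripper's body (76 mm by 85 mm) begins 54 mm behind the grasp point. The pads swing forward as they close: fully open they stand 13 mm farther back than shut.
Start: joints at [-1.458, 0.342, 1.524, -0, 1.275, -0.146], TCP at [134.379, -507.523, 303.922] pointing down, gripper open.
Joint ranges: [-2.53, 2.53], [-0.77, 2.02], [0.04, 2.7], [-1, 4.14], [0.28, 2.66], [-3.11, 3.11]. Speed limits (rad/s): [2.57, 2.57, 3.14, 3.14, 3.14, 3.14].

### API

Orientations are given as a rotation vector (axis times angle).
In Python, from bench import manip gives the robot as it stands.
- The arm moves only by the shell command python3 -m inch 'ROWS' [FORCE]. ROWS is one flat JSON list of numbers that holds 1 to 12 rows one after another, with no inner brackets; each row has 5 numbers: dx, dy, dz in a scale on which 1.0 is 250 mm, then a turn about the tool's z in shares of pi rad (1.0 is pi rad), then the finger opening in mm; each row shifts and turns the commanded pose from where the row before left it, along the tool's axes as they then stand; what a row does not reach is not made up. A row lasts 1/12 s, in which the tool goes at most 41.7 mm and 0.125 rad, less where a joint would pass 70% of its speed; a pose out of reach is approached as far as the arm can. The fingers move at their own pace and stop on an object; FORCE is the grip in N (left out, the last holds). Time passes only in rows, so rows that do not move let the fingers close. It prints the time, the measured TCP pose, the force, the opening and the grip force at its end. No shift or turn number may pass 1 either way. Input that does not fit is refused with a message, and nothing moves.
- manip.get_obs(): the state, without advancing time (a new reading comes with each control period).
- manip.grab_frame(name): name is "scene" or "top"; returns the picture (420x560x3 uint8, red, green, blue); there is no depth.
- manip.camera_info(name): a dict with "fx", "fy", "cx", "cy" (pixels), "R" (3x3) and "t" (3): a world point X has camera coordinates R X + t. Camera axes: x right, y down, z forward; pixel columns grow to the right and rows downward; lengths in mm; the calibration is good to about 2 mm. A picture is of the moment at which its call begins. camera_info takes no time and is no camera call.
- manip.finish_job(): hands the job in; it is judged then, once.
The state is a dict: "clock": time; "q": joint angles; "qd": joint speeds; "tau": joint torques, N m; "position": TCP position; "tcp_rot": TCP orientation; "ft_force": force on the tool from outside, world axes, zero at the start; "torque": the same for the moment, N m; "opening": finger opening in mm; "finger_force": force on a finger pad.
Only numpy, scipy, OpenCV 4.12 (cv2) and the standard library are available. Lean on these libraries where they do the work, as an engineer would, in place of code of your own. Each camera call takes 0.05 s, during which the arm holds its last target. There are 200 camera calls.

### The job

The shoes are done, so clear the bench: put the loose cream jar, polish tin and shoe brush each into the free bay of the tray that already holds one of its kind, flat on the tray floor, the jar and tin upright and the brush bristles down. Nest the mixing cups upside down over the smallest one, which stays where it stands on its cork mat: first the medium cup, then the large one, each pushed or let fully down. Set the glass jar down gently, never drop it.

Things in the scene. Friction and masses are not known exactly. Their poses are not given: they have to be found in the camera images.
- jar: Shoe-cream jar standing on the bench on the robot's side of the trays: glass with pale cream, black screw cap; upright cylinder, diameter 52 mm, height 48 mm, about 0.15 kg. Origin: centre of its underside, z up to the cap. (A like jar stands in the jar tray and more on the stepped rack along the back edge; those stay there.)
- tin: Flat round polish tin, bare metal, standing on the bench on the robot's side of the trays, lid up: diameter 64 mm, height 24 mm, about 0.09 kg. Origin: centre of its underside, z up. (A like tin lies in the tin tray; more on the back rack.)
- brush: Shoe brush on the bench on the robot's side of the trays, bristles down: oval wooden back 110 mm long, 44 mm wide, occupying heights 24 to 40 mm, over a dark bristle block 103 x 37 mm, heights 0 to 24 mm (rigid); about 0.11 kg. Origin: centre of the underside of the bristles, x along its length, z up to the back. (A like brush with pale bristles and pale wood lies in the brush tray.)
- medium_cup: The middle-sized of three white plastic tapered mixing cups, upside down: open rim (outer dia 60 mm) below, closed foot (outer dia 47) on top, 58 mm high; hollow up to 55 mm (inner dia 55 at the rim, 42.5 at the top). Origin: centre of the rim plane, z up to the foot. Starts on the bench; about 0.04 kg.
- large_cup: The largest of three white plastic tapered mixing cups, upside down: open rim (outer dia 74 mm) below, closed foot (outer dia 60) on top, 66 mm high; hollow up to 63 mm (inner dia 69 at the rim, 55.5 at the top). Origin: centre of the rim plane, z up to the foot. Starts on the bench; about 0.055 kg.
- small_cup: The smallest of three white plastic tapered mixing cups, upside down: open rim (outer dia 48 mm) below, closed foot (outer dia 36) on top, 50 mm high; hollow up to 47 mm (inner dia 43 at the rim, 31.5 at the top). Origin: centre of the rim plane, z up to the foot. Loose, 0.03 kg, on a fixed cork mat (dia 110, 4 thick). Each cup fits over the next smaller with 3 mm play; all rims end on the cork.
- jar_tray: Fixed low dark wooden tray, 85 (x) x 150 (y) x 18 mm high, walls 5 mm, floor 5 mm thick; a divider across the middle as high as the walls makes two bays, each 75 x 67.5 mm, centred at y = -36.25 and +36.25 mm. A jar stands loose in the -y bay; the +y bay (the robot's left) is free. Origin: centre of the underside, z up.
- tin_tray: Fixed low dark wooden tray, 95 (x) x 175 (y) x 12 mm high, walls 5 mm, floor 5 mm thick; a divider across the middle as high as the walls makes two bays, each 85 x 80 mm, centred at y = -42.5 and +42.5 mm. A tin lies loose in the -y bay; the +y bay (the robot's left) is free. Origin: centre of the underside, z up.
- brush_tray: Fixed low dark wooden tray, 155 (x) x 140 (y) x 15 mm high, walls 5 mm, floor 5 mm thick; a divider along y as high as the walls makes two lanes, each 70 (x) x 130 (y) mm, centred at x = -37.5 and +37.5 mm. A brush lies loose along y in the +x lane; the -x lane (nearer the robot) is free. Origin: centre of the underside, z up.

How it is judged (in metres and radians):
At the end, for the whole second after the job is handed in: Jar, tin and brush flat (0.1 rad) on the floor of the free bay of their own tray, within about 12 to 15 mm of its centre. Medium cup over small, large over medium: upright, centres within 8 mm, rims level to 4 mm; small cup moved under 30 mm. All released, at rest (x of jar in the frame of jar_tray between -0.015 and 0.015 m and y of jar in the frame of jar_tray between 0.021 and 0.052 m and z of jar in the frame of jar_tray between 0.002 and 0.008 m and x of tin in the frame of tin_tray between -0.015 and 0.015 m and y of tin in the frame of tin_tray between 0.03 and 0.055 m and z of tin in the frame of tin_tray between 0.002 and 0.008 m and x of brush in the frame of brush_tray between -0.055 and -0.02 m and y of brush in the frame of brush_tray between -0.018 and 0.018 m and z of brush in the frame of brush_tray between 0.002 and 0.008 m and angle between each of jar, tin, brush, medium_cup, large_cup, small_cup's own z axis and vertical below 0.1 rad and horizontal distance between medium_cup and small_cup below 0.008 m and z of medium_cup in the frame of small_cup between -0.004 and 0.004 m and horizontal distance between large_cup and medium_cup below 0.008 m and z of large_cup in the frame of medium_cup between -0.004 and 0.004 m and distance of small_cup from where it was at the start of the episode below 0.03 m and contact force between each of jar, tin, brush, medium_cup, large_cup and the fingers below 0.05 N and linear speed of each of jar, tin, brush, medium_cup, large_cup below 0.02 m/s and angular speed of each of jar, tin, brush, medium_cup, large_cup below 0.2 rad/s); the robot touches nothing.
It fails at once if the glass jar is dropped or thrown: moving faster than 0.6 m/s while the fingers do not touch it (linear speed of jar above 0.6 m/s and contact force between jar and the fingers below 0.01 N).
It also fails if it takes over 122 s, if anything falls off the work surface, if the arm or the gripper's body presses on something with over 40 N, if the wrist force passes 120 N, or if a joint passes its speed limit or range.

## Working session

There is one attempt and no reset: what is moved stays moved. The work goes in short steps, Python scripts to look and compute and a shell command to move; the robot and the scene stay as the last step left them, time stands still between calls to the robot, and variables do not carry over. Pictures are saved under pics/ and viewed, at most 14 in all, crops included, and the job is handed in when it is done.

```bash
mkdir -p pics; ls; python3 - <<'E'
from bench import manip
import cv2
for n in("scene","top"):
    cv2.imwrite(f"pics/{n}0.png",cv2.resize(manip.grab_frame(n)[:,:,::-1],(800,600)))
    print(n,manip.camera_info(n))
print(manip.get_obs())
E
```

```text
pics
scene {'fx': 516.6555086138344, 'fy': 516.6555086138344, 'cx': 283.1534409102326, 'cy': 206.06542349378051, 'R': array([[ 4.33413208e-01,  9.01195137e-01, -5.61684719e-04],
       [ 6.41585096e-01, -3.08996110e-01, -7.02061228e-01],
       [-6.32867723e-01,  3.03922241e-01, -7.12116364e-01]]), 't': array([-237.8846327 , -312.04229031, 1539.71301731])}
top {'fx': 400.5218788999018, 'fy': 400.5218788999018, 'cx': 280.3260073097719, 'cy': 208.1425585622499, 'R': array([[ 0.0152043 , -0.99964189, -0.02202112],
       [-0.99395615, -0.01271581, -0.10903887],
       [ 0.10871981,  0.02354589, -0.99379354]]), 't': array([  6.52920404, 520.92130393, 917.65304292])}
{'clock': 0.1, 'q': array([-1.45802427e+00,  3.42646751e-01,  1.52490682e+00,  1.33575176e-05,
        1.27541175e+00, -1.45996400e-01]), 'qd': array([ 6.53131222e-05, -1.91701389e-03, -2.32539556e-03, -1.08041592e-03,
        1.79387140e-04,  6.28314690e-04]), 'tau': array([ 2.32326776e-03, -4.34444940e+01, -2.46491414e+01, -1.95768571e-04,
        4.64800629e-03,  4.88522716e-06]), 'position': array([ 134.33970377, -507.25745691,  303.3037799 ]), 'tcp_rot': array([-3.11397374e+00, -4.05156294e-01, -5.58591748e-05]), 'ft_force': array([-0.93536407,  0.10394582,  0.47077808]), 'torque': array([ 0.01374237,  0.00099831, -0.02946272]), 'finger_force': 0.0, 'opening': 85.58367822985184}
```

View pics/top0.png

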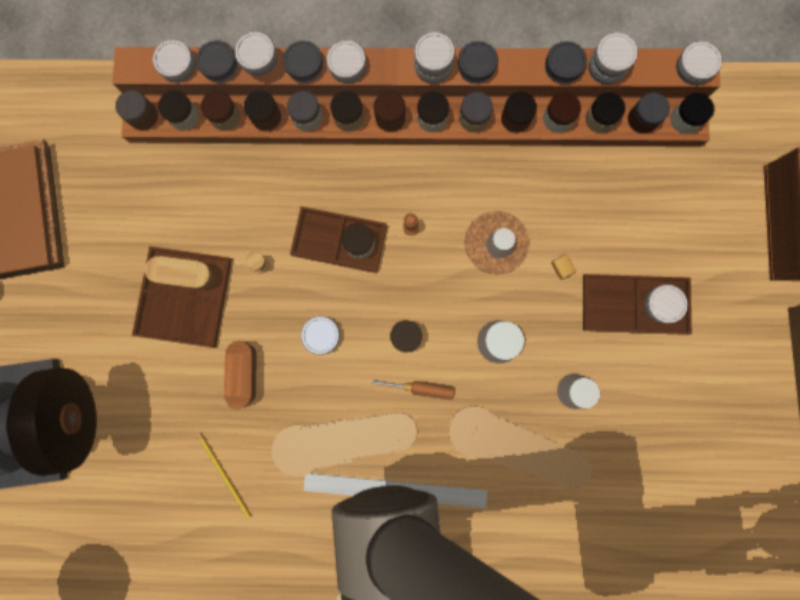

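View pics/scene0.png

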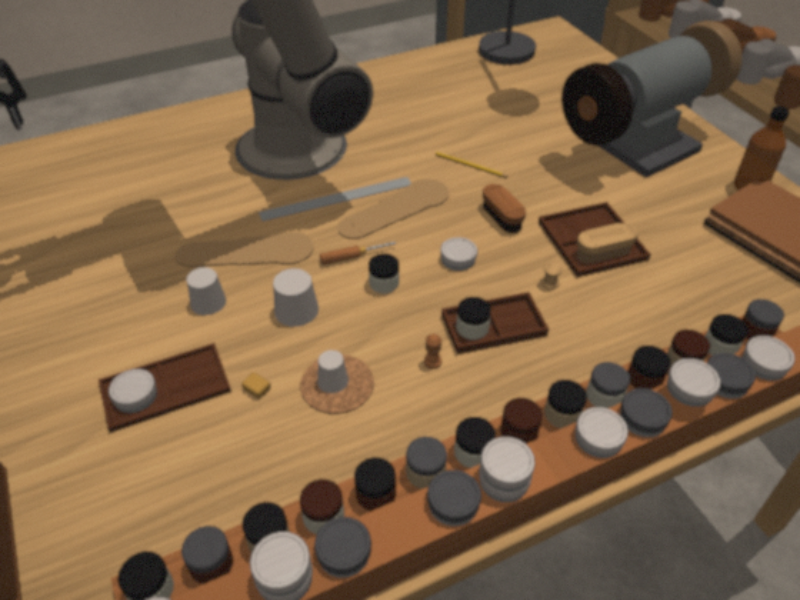

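The top view (800x600) shows the jar at (406,335), tin (320,335), brush (240,374), large cup (503,340), medium cup (580,392) and small cup (503,240). The jar, tin and brush trays are near (339,240), (637,304) and (183,297), and the scene view agrees with this layout. Next I'll turn these into world positions and check them with overlays in both cameras.

```bash
cat > h.py <<'E'
import numpy as np, cv2
from bench import manip
C={n:manip.camera_info(n) for n in("scene","top")}
K=1/1.42857
def ray(n,u,v,z):           # 800x600 pixel -> world at height z
    c=C[n];d=c["R"].T@np.array([(u*K-c["cx"])/c["fx"],(v*K-c["cy"])/c["fy"],1]);o=-c["R"].T@c["t"]
    return o+d*(z-o[2])/d[2]
def proj(n,P):
    c=C[n];X=np.atleast_2d(P)@c["R"].T+c["t"]
    return np.c_[c["fx"]*X[:,0]/X[:,2]+c["cx"],c["fy"]*X[:,1]/X[:,2]+c["cy"]]
def circ(x,y,r,z):
    a=np.linspace(0,2*np.pi,48);return np.c_[x+r*np.cos(a),y+r*np.sin(a),z+0*a]
def rect(x,y,yaw,lx,ly,z):
    p=np.array([[1,1],[1,-1],[-1,-1],[-1,1],[1,1]])*[lx/2,ly/2]
    R=np.array([[np.cos(yaw),-np.sin(yaw)],[np.sin(yaw),np.cos(yaw)]]);return np.c_[p@R.T+[x,y],np.full(5,z)]
def axes():                 # tool x,y axes in world, pos
    o=manip.get_obs();R=cv2.Rodrigues(o["tcp_rot"])[0];return R,o
def go(x,y,z,yaw=None):     # delta in tool axes (turn applied separately), desired yaw of closing axis (mod pi)
    R,o=axes();d=R.T@(np.array([x,y,z])-o["position"]);t=0
    if yaw is not None:
        c=np.arctan2(R[1,1],R[0,1]);t=-((yaw-c+np.pi/2)%np.pi-np.pi/2)
    print("tool d",d.round(1),"turn",round(t,3),"q6",o["q"][5].round(2),"pos",o["position"].round(1),"op",round(o["opening"],1));return d,t
E
python3 - <<'E'
from h import *
for n,t,s,z in [("jar",(406,335),(384,265),48),("tin",(320,335),(459,250),24),("med",(584,392),(203,275),58),("large",(504,340),(295,280),66),("small",(504,240),(331,357),54),("brush",(238,374),(504,203),40)]:
    print(n,ray("top",*t,z).round(1)[:2],ray("scene",*s,z).round(1)[:2])
for n,P,z in [("jt",[(302,208),(388,222),(380,272),(291,257)],18),("tt",[(583,274),(691,277),(691,333),(583,332)],12),("bt",[(149,247),(232,258),(217,347),(133,336)],15),("br",[(242,341),(236,408),(226,374),(255,374)],40)]:
    W=np.array([ray("top",u,v,z)[:2] for u,v in P]);m=W.mean(0);r=cv2.minAreaRect(W.astype(np.float32));print(n,m.round(1),r,(W[0]-W[1]).round(),(W[3]-W[2]).round(),(W[0]-W[3]).round())
E
```

```text
jar [457.9   3.5] [465.1   2.9]
tin [456.9 146.2] [463.3 145.5]
med [ 372.5 -276. ] [ 370.5 -272. ]
large [ 451.5 -150.5] [ 453.3 -145.3]
small [ 613.6 -153.1] [ 614.6 -149.5]
brush [391.3 274.9] [402.2 270.9]
jt [619.1 117.8] ((619.1658325195312, 118.02234649658203), (153.14901733398438, 86.76758575439453), 81.02872467041016) [ 23. 147.] [ 24. 151.] [ 85. -16.]
tt [ 516.7 -379.8] ((515.7958984375, -380.2181091308594), (179.3927459716797, 97.34428405761719), 89.06031799316406) [  3. 179.] [ -1. 177.] [97. -2.]
bt [518.8 382.7] ((518.962158203125, 382.498291015625), (144.9173583984375, 153.3123321533203), 83.44012451171875) [ 17. 144.] [ 16. 143.] [152. -18.]
br [391.1 272. ] ((390.0151672363281, 271.3969421386719), (42.95740509033203, 100.47834014892578), 66.22381591796875) [108.  -5.] [  1. -47.] [53. 24.]
```

```bash
cat > ov.py <<'E'
from h import *
E={"jar":(459,3),"tin":(459,146),"med":(372.5,-274),"large":(452,-149),"small":(614,-152),"brush":(394,273.5,-0.05),"jt":(619,118,-.16),"tt":(517,-380,-.01),"bt":(519,382.5,-.115)}
def outl(E):
    L=[]
    for n,r0,r1,h,z in [("jar",26,26,48,0),("tin",32,32,24,0),("med",30,23.5,58,0),("large",37,30,66,0),("small",24,18,50,4)]:
        L+=[circ(*E[n],r0,z),circ(*E[n],r1,z+h)]
    for n,a,b,h in [("jt",85,150,18),("tt",95,175,12),("bt",155,140,15),("brush",110,44,40)]: L.append(rect(*E[n],a,b,h))
    return L
def draw(n,u0,v0,w,hh,f,s):
    im=manip.grab_frame(n)[v0:v0+hh,u0:u0+w,::-1];im=cv2.resize(im,None,fx=s,fy=s,interpolation=cv2.INTER_CUBIC)
    for P in outl(E):
        p=(proj(n,P)-[u0,v0]+.5)*s;cv2.polylines(im,[np.int32(p.round())],False,(0,255,0),1)
    cv2.imwrite(f,im)
E
python3 - <<'E'
from ov import *
import ov
draw("top",85,130,266,199,"pics/a.png",3)
draw("top",284,130,210,170,"pics/b.png",3)
E
```

```text
(no output)
```

View pics/a.png

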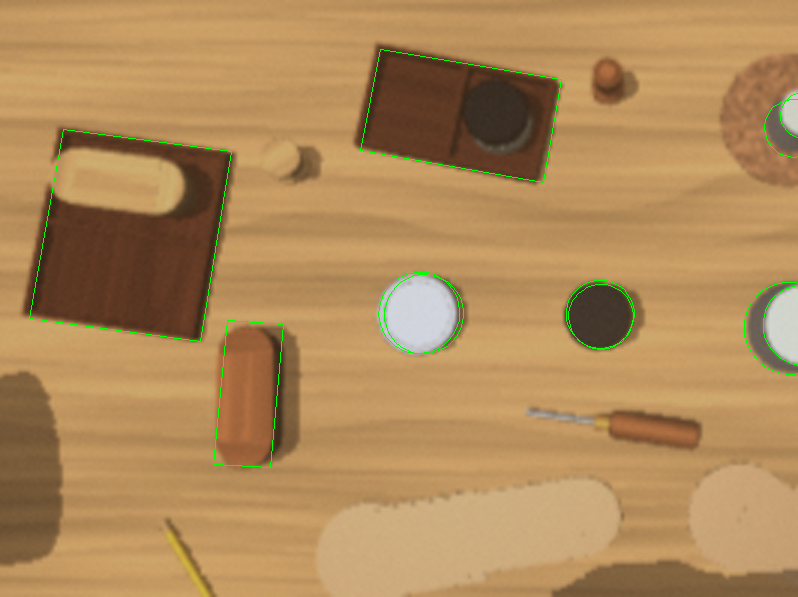

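View pics/b.png

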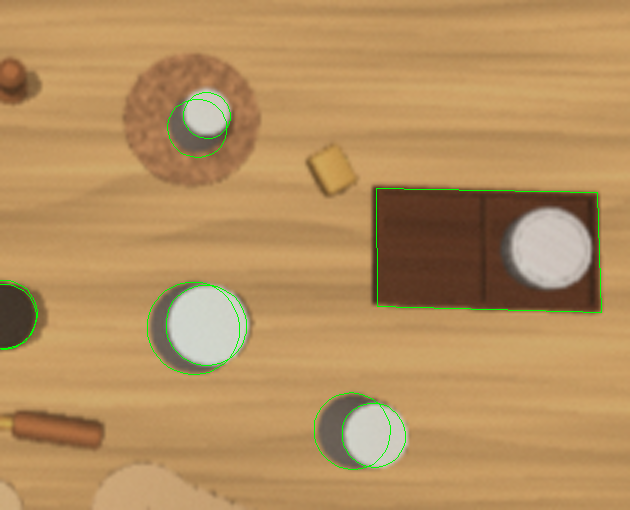

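The overlays match to within about 1 px. In a.png the jar tray's left corners are at (377,44)/(357,147), so I'll shift it about 1.5 mm. The brush tray's left corners are at (58,128)/(24,315), so it shifts the same. In b.png the cups and the tin tray coincide with the model. Going to the jar.

Units first: shifts go in shares of 250 mm and turns go in shares of pi rad. So 27.8 mm is 0.1112, -25.6 mm is -0.1024.

```bash
sed -i 's/"jt":(619,118,-.16)/"jt":(620,119,-.165)/;s/"bt":(519,382.5,-.115)/"bt":(519.5,384,-.115)/;s/"brush":(394,273.5/"brush":(393,274/' ov.py
python3 -m inch '[0.1112, -0.1024, 0.024, 0, 85, 0.1112, -0.1024, 0.024, 0, 85, 0.1112, -0.1024, 0.024, 0, 85, 0.1112, -0.1024, 0.024, 0, 85, 0.1112, -0.1024, 0.024, 0, 85, 0.1112, -0.1024, 0.024, 0, 85, 0.1112, -0.1024, 0.024, 0, 85, 0.1112, -0.1024, 0.024, 0, 85, 0.1112, -0.1024, 0.024, 0, 85, 0.1112, -0.1024, 0.024, 0, 85, 0.1112, -0.1024, 0.024, 0, 85, 0.1112, -0.1024, 0.024, 0, 85]' 30
python3 -m inch '[0.1112, -0.1024, 0.024, 0, 85, 0.1112, -0.1024, 0.024, 0, 85, 0.1112, -0.1024, 0.024, 0, 85, 0.1112, -0.1024, 0.024, 0, 85]'
python3 -m inch '[0, 0, 0, -0.0366, 85, 0, 0, 0, -0.0366, 85, 0, 0, 0, -0.0366, 85, 0, 0, 0, -0.0366, 85, 0, 0, 0, -0.0366, 85, 0, 0, 0, -0.0366, 85, 0, 0, 0, -0.0366, 85, 0, 0, 0, -0.0366, 85, 0, 0, 0, -0.0366, 85, 0, 0, 0, -0.0366, 85, 0, 0, 0, 0, 85, 0, 0, 0, 0, 85]'
python3 -c "
from h import *
go(459,3,110,-.165)"
```

```text
clock: 1.2
position: [378.9, -123.4, 231.8]
tcp_rot: [3.115, 0.405, 0.001]
ft_force: [1.9, -0.8, -0.2]
opening: 85.0
finger_force: 0.0
clock: 1.53
position: [460.2, 4.2, 207.6]
tcp_rot: [3.115, 0.406, 0.0]
ft_force: [0.3, -1.0, 0.4]
opening: 85.0
finger_force: 0.0
clock: 2.53
position: [459.5, 2.3, 207.8]
tcp_rot: [-2.397, -2.03, 0.0]
ft_force: [-0.5, 0.4, -0.5]
opening: 85.1
finger_force: 0.0
tool d [ 0.6 -0.6 97.8] turn -0.0 q6 0.0 pos [459.5   2.3 207.8] op 85.1
```

In the tool's units: 30 mm is 0.12, 20 mm is 0.08.

```bash

python3 -m inch '[0, 0, 0.12, 0, 85, 0, 0, 0.12, 0, 85, 0, 0, 0.12, 0, 85, 0, 0, 0.08, 0, 85, 0, 0, 0.0392, 0, 85, 0, 0, 0, 0, 40, 0, 0, 0, 0, 40, 0, 0, 0, 0, 40, 0, 0, 0, 0, 40, 0, 0, 0, 0, 40, 0, 0, 0, 0, 40]' 30
python3 -m inch '[0, 0, -0.016, 0, 40, 0, 0, -0.048, 0, 40, 0, 0, -0.08, 0, 40, 0, 0, -0.08, 0, 40, 0, 0, -0.08, 0, 40, 0, 0, -0.04, 0, 40]'
python3 - <<'E'
from ov import *
x,y,w=E["jt"];bx,by=x-36.25*np.sin(w),y+36.25*np.cos(w);print(bx,by)
go(bx,by,150,w);draw("top",170,140,200,140,"pics/c.png",3)
E
```

```text
clock: 3.45
position: [460.1, 2.2, 88.9]
tcp_rot: [2.393, 2.033, 0.002]
ft_force: [0.5, -0.2, 3.1]
opening: 51.3
finger_force: 31.8
clock: 3.95
position: [460.2, 2.2, 176.5]
tcp_rot: [2.392, 2.033, 0.003]
ft_force: [0.9, 0.4, -2.5]
opening: 51.1
finger_force: 31.7
625.9541469984049 154.75766538130512
tool d [177.3 138.9  27. ] turn 0.003 q6 0.0 pos [460.2   2.2 176.5] op 51.1
```

View pics/c.png

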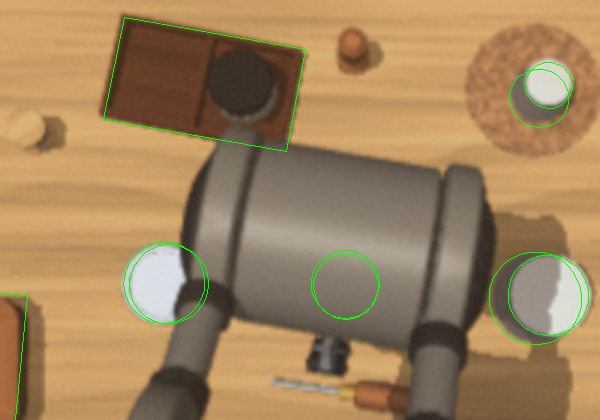

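In the tool's units: 29 mm is 0.116, 23 mm is 0.092.

```bash

python3 -m inch '[0.06, 0.048, 0, 0, 40, 0.116, 0.092, 0, 0, 40, 0.116, 0.092, 0, 0, 40, 0.116, 0.092, 0, 0, 40, 0.116, 0.092, 0, 0, 40, 0.116, 0.092, 0, 0, 40, 0.048, 0.0196, 0, 0, 40, 0.0172, 0.004, 0, 0, 40, 0, 0, 0, 0, 40, 0, 0, 0, 0, 40]'
python3 -c "
from h import *
go(626,154.8,94,-.165)"
```

```text
clock: 4.83
position: [618.2, 154.3, 173.4]
tcp_rot: [-2.393, -2.034, 0.003]
ft_force: [0.7, 0.2, -1.7]
opening: 50.9
finger_force: 32.0
tool d [ 1.8  7.8 79.3] turn 0.003 q6 0.29 pos [618.2 154.3 173.4] op 50.9
```

In the tool's units: 25 mm is 0.1, 7.8 mm is 0.0312.

```bash

python3 -m inch '[0.0072, 0.0312, 0.06, 0, 40, 0, 0, 0.1, 0, 40, 0, 0, 0.08, 0, 40, 0, 0, 0.032, 0, 40, 0, 0, 0.016, 0, 40, 0, 0, 0.012, 0, 40, 0, 0, 0.008, 0, 40, 0, 0, 0, 0, 40, 0, 0, 0, 0, 40]'
python3 -c "
from h import *
go(626,154.8,94,-.165)"
```

```text
clock: 5.58
position: [627.6, 155.3, 98.1]
tcp_rot: [2.393, 2.034, 0.002]
ft_force: [0.4, 0.2, -1.6]
opening: 50.8
finger_force: 32.0
tool d [-0.8 -1.5  4.1] turn 0.003 q6 0.29 pos [627.6 155.3  98.1] op 50.8
```

```bash

python3 -m inch '[-0.0032, -0.006, 0.004, 0, 40, 0, 0, 0.004, 0, 40, 0, 0, 0.004, 0, 40, 0, 0, 0.004, 0, 40, 0, 0, 0.002, 0, 40, 0, 0, 0, 0, 40, 0, 0, 0, 0, 40]'
python3 -c "
from h import *
go(626,154.8,94,-.165)"
```

```text
clock: 6.17
position: [625.6, 154.8, 94.0]
tcp_rot: [2.394, 2.034, 0.001]
ft_force: [-3.1, -0.8, 6.6]
opening: 51.0
finger_force: 33.0
tool d [ 0.1  0.4 -0. ] turn 0.003 q6 0.29 pos [625.6 154.8  94. ] op 51.0
```

In the tool's units: -30 mm is -0.12, -25 mm is -0.1.

```bash

python3 -m inch '[0, 0, 0, 0, 56, 0, 0, 0, 0, 62, 0, 0, 0, 0, 75, 0, 0, 0, 0, 75, 0, 0, -0.04, 0, 80, 0, 0, -0.1, 0, 85, 0, 0, -0.12, 0, 85, 0, 0, -0.06, 0, 85]'
python3 - <<'E'
from ov import *
go(*E["tin"],150,0)
E
```

```text
clock: 6.83
position: [626.6, 154.9, 176.5]
tcp_rot: [2.392, 2.033, 0.006]
ft_force: [0.8, 0.3, 0.0]
opening: 85.1
finger_force: 0.0
tool d [ -35.9 -164.1   25.8] turn -0.162 q6 0.29 pos [626.6 154.9 176.5] op 85.1
```

In the tool's units: -28 mm is -0.112, -14 mm is -0.056, -0.08 rad is -0.0255.

```bash

python3 -m inch '[-0.012, -0.056, 0, 0, 85, -0.024, -0.112, 0, 0, 85, -0.024, -0.112, 0, 0, 85, -0.024, -0.112, 0, 0, 85, -0.024, -0.112, 0.02, 0, 85, -0.024, -0.112, 0.02, 0, 85, -0.0116, -0.0404, 0.02, 0, 85, 0, 0, 0.02, -0.0255, 85, 0, 0, 0.02, -0.0239, 85, 0, 0, 0.02, 0, 85, 0, 0, 0, 0, 85]'
python3 - <<'E'
from ov import *
go(*E["tin"],77,-.01)
E
```

```text
clock: 7.75
position: [457.6, 145.8, 142.3]
tcp_rot: [-2.231, -2.211, 0.001]
ft_force: [-0.5, 0.5, -0.4]
opening: 85.3
finger_force: 0.0
tool d [ 0.2  1.4 65.3] turn 0.001 q6 0.16 pos [457.6 145.8 142.3] op 85.3
```

In the tool's units: 25 mm is 0.1, 12 mm is 0.048.

```bash

python3 -m inch '[0, 0.0056, 0.1, 0, 85, 0, 0, 0.1, 0, 85, 0, 0, 0.048, 0, 85, 0, 0, 0.0132, 0, 85, 0, 0, 0, 0, 85, 0, 0, 0, 0, 50, 0, 0, 0, 0, 50, 0, 0, 0, 0, 50, 0, 0, 0, 0, 50, 0, 0, 0, 0, 50]' 30
python3 -m inch '[0, 0, -0.016, 0, 50, 0, 0, -0.048, 0, 50, 0, 0, -0.08, 0, 50, 0, 0, -0.1, 0, 50, 0, 0, -0.06, 0, 50]'
python3 - <<'E'
from ov import *
x,y,w=E["tt"];bx,by=x-42.5*np.sin(w),y+42.5*np.cos(w);print(bx,by)
go(bx,by,150,w)
E
```

```text
clock: 8.58
position: [459.7, 145.9, 78.6]
tcp_rot: [2.229, 2.212, 0.003]
ft_force: [-2.1, -0.8, 7.1]
opening: 63.2
finger_force: 32.7
clock: 9.0
position: [459.8, 145.9, 155.7]
tcp_rot: [2.228, 2.212, 0.003]
ft_force: [0.5, 0.7, -1.8]
opening: 62.5
finger_force: 33.2
517.4249929167021 -337.5021249822917
tool d [-483.    61.1    5.7] turn 0.003 q6 0.16 pos [459.8 145.9 155.7] op 62.5
```

In the tool's units: -35 mm is -0.14, -25 mm is -0.1.

```bash

python3 -m inch '[-0.04, 0, -0.048, 0, 50, -0.1, 0.02, -0.048, 0, 50, -0.14, 0.02, 0, 0, 50, -0.14, 0.02, 0, 0, 50, -0.14, 0.02, 0, 0, 50, -0.14, 0.02, 0, 0, 50, -0.14, 0.02, 0, 0, 50, -0.14, 0.02, 0, 0, 50, -0.14, 0.02, 0, 0, 50, -0.14, 0.02, 0, 0, 50, -0.14, 0.02, 0, 0, 50, -0.14, 0.02, 0, 0, 50]' 
python3 -m inch '[-0.14, 0.024, 0, 0, 50, -0.14, 0, 0, 0, 50, -0.08, 0, 0, 0, 50, -0.032, 0, 0, 0, 50, 0, 0, 0, 0, 50, 0, 0, 0, 0, 50]'
python3 - <<'E'
from ov import *
go(517.4,-337.5,83.6,-.01)
E
```

```text
clock: 10.0
position: [511.4, -241.3, 177.8]
tcp_rot: [2.229, 2.213, 0.0]
ft_force: [0.0, 0.1, -0.7]
opening: 62.3
finger_force: 33.3
clock: 10.5
position: [516.6, -336.9, 177.2]
tcp_rot: [-2.229, -2.212, -0.0]
ft_force: [0.0, 1.2, -1.2]
opening: 62.8
finger_force: 33.3
tool d [-0.7  0.9 93.6] turn 0.003 q6 -0.69 pos [ 516.6 -336.9  177.2] op 62.8
```

In the tool's units: 30 mm is 0.12, 20 mm is 0.08.

```bash

python3 -m inch '[-0.0028, 0.0036, 0.08, 0, 50, 0, 0, 0.12, 0, 50, 0, 0, 0.08, 0, 50, 0, 0, 0.04, 0, 50, 0, 0, 0.02, 0, 50, 0, 0, 0.012, 0, 50, 0, 0, 0.004, 0, 50, 0, 0, 0, 0, 50, 0, 0, 0, 0, 50]' 
python3 -m inch '[0, 0, 0.006, 0, 50, 0, 0, 0.004, 0, 50, 0, 0, 0.004, 0, 50, 0, 0, 0.004, 0, 50, 0, 0, 0, 0, 50]' 
python3 - <<'E'
from ov import *
go(517.4,-337.5,83.6,-.01)
E
```

```text
clock: 11.25
position: [518.2, -338.5, 89.5]
tcp_rot: [2.228, 2.212, 0.0]
ft_force: [-0.4, -0.7, -1.6]
opening: 62.4
finger_force: 33.3
clock: 11.67
position: [517.7, -338.4, 83.7]
tcp_rot: [2.229, 2.214, -0.0]
ft_force: [-0.6, -0.3, -1.3]
opening: 63.0
finger_force: 33.3
tool d [ 0.9 -0.3  0.1] turn 0.003 q6 -0.7 pos [ 517.7 -338.4   83.7] op 63.0
```

In the tool's units: 0.7 mm is 0.0028.

```bash

python3 -m inch '[0, 0, 0.0028, 0, 50, 0, 0, 0.0028, 0, 50, 0, 0, 0, 0, 50]' 
python3 -m inch '[0, 0, 0.0032, 0, 50, 0, 0, 0, 0, 50]' 
```

```text
clock: 11.92
position: [517.7, -338.4, 83.6]
tcp_rot: [2.229, 2.213, -0.0]
ft_force: [-3.0, 1.7, 7.6]
opening: 62.9
finger_force: 34.1
clock: 12.08
position: [517.7, -338.4, 83.5]
tcp_rot: [2.229, 2.213, -0.0]
ft_force: [-4.7, 3.9, 13.5]
opening: 62.3
finger_force: 34.7
```

In the tool's units: -30 mm is -0.12, -25 mm is -0.1.

```bash

python3 -m inch '[0, 0, -0.0032, 0, 68, 0, 0, 0, 0, 72, 0, 0, 0, 0, 80, 0, 0, 0, 0, 85, 0, 0, -0.04, 0, 85, 0, 0, -0.1, 0, 85, 0, 0, -0.12, 0, 85, 0, 0, -0.1, 0, 85, 0, 0, 0, 0, 85]'
python3 - <<'E'
from ov import *
go(*E["med"],150)
E
```

```text
clock: 12.83
position: [519.7, -339.9, 178.8]
tcp_rot: [2.222, 2.207, 0.001]
ft_force: [0.3, -1.2, 1.4]
opening: 84.8
finger_force: 0.0
tool d [  65.  -147.8   27.2] turn 0 q6 -0.7 pos [ 519.7 -339.9  178.8] op 84.8
```

In the tool's units: -28 mm is -0.112, -16 mm is -0.064.

```bash

python3 -m inch '[0.024, -0.06, 0, 0, 85, 0.048, -0.112, 0, 0, 85, 0.048, -0.112, 0, 0, 85, 0.048, -0.112, 0.02, 0, 85, 0.048, -0.112, 0.02, 0, 85, 0.036, -0.064, 0.02, 0, 85, 0.008, -0.0192, 0.02, 0, 85, 0, 0, 0.02, 0, 85, 0, 0, 0, 0, 85]'
python3 - <<'E'
from ov import *
go(*E["med"],88)
draw("scene",100,100,200,150,"pics/d.png",3)
E
```

```text
clock: 13.58
position: [370.9, -272.8, 147.0]
tcp_rot: [2.229, 2.213, 0.0]
ft_force: [0.8, -1.5, 0.6]
opening: 85.0
finger_force: 0.0
tool d [-1.1  1.6 59. ] turn 0 q6 -0.79 pos [ 370.9 -272.8  147. ] op 85.0
```

View pics/d.png

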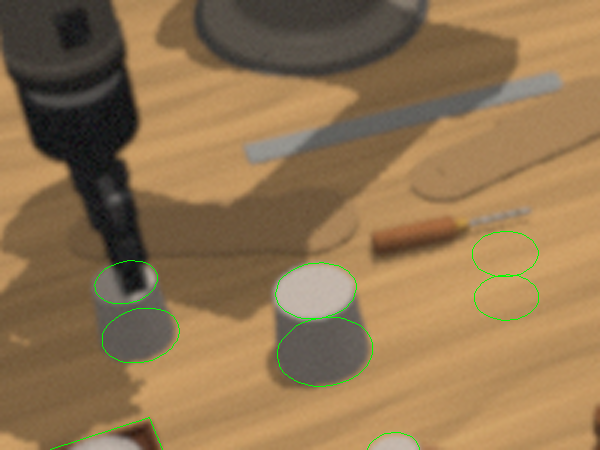

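In the tool's units: 20 mm is 0.08, 13 mm is 0.052.

```bash

python3 -m inch '[-0.0044, 0.0064, 0.08, 0, 85, 0, 0, 0.08, 0, 85, 0, 0, 0.052, 0, 85, 0, 0, 0.016, 0, 85, 0, 0, 0, 0, 85, 0, 0, 0, 0, 45, 0, 0, 0, 0, 45, 0, 0, 0, 0, 45, 0, 0, 0, 0, 45, 0, 0, 0, 0, 45, 0, 0, 0, 0, 45]' 25
python3 -m inch '[0, 0, -0.016, 0, 45, 0, 0, -0.048, 0, 45, 0, 0, -0.08, 0, 45, 0, 0, -0.12, 0, 45, 0, 0, -0.12, 0, 45, 0, 0, -0.08, 0, 45, 0, 0, 0, 0, 45]'
python3 - <<'E'
from ov import *
go(*E["small"],150)
E
```

```text
clock: 14.55
position: [372.5, -273.9, 91.6]
tcp_rot: [2.228, 2.212, 0.0]
ft_force: [-0.8, 0.7, 6.3]
opening: 52.0
finger_force: 25.4
clock: 15.13
position: [373.3, -274.7, 210.9]
tcp_rot: [2.223, 2.208, -0.0]
ft_force: [1.0, -0.8, 0.7]
opening: 52.1
finger_force: 26.1
tool d [124.7 239.5  61.6] turn 0 q6 -0.79 pos [ 373.3 -274.7  210.9] op 52.1
```

In the tool's units: 28 mm is 0.112, 22 mm is 0.088.

```bash

python3 -m inch '[0.028, 0.056, 0, 0, 45, 0.06, 0.112, 0, 0, 45, 0.06, 0.112, 0, 0, 45, 0.06, 0.112, 0, 0, 45, 0.06, 0.112, 0, 0, 45, 0.06, 0.112, 0, 0, 45, 0.06, 0.112, 0, 0, 45, 0.06, 0.112, 0, 0, 45, 0.044, 0.088, 0, 0, 45, 0.008, 0.03, 0, 0, 45, 0, 0, 0, 0, 45, 0, 0, 0, 0, 45]'
python3 - <<'E'
from ov import *
go(*E["small"],150)
draw("scene",150,150,200,150,"pics/e.png",3)
E
```

```text
clock: 16.13
position: [611.5, -150.2, 205.5]
tcp_rot: [-2.228, -2.213, 0.002]
ft_force: [-0.3, 0.1, -1.0]
opening: 52.3
finger_force: 26.1
tool d [-1.8  2.6 55.5] turn 0 q6 -0.36 pos [ 611.5 -150.2  205.5] op 52.3
```

View pics/e.png

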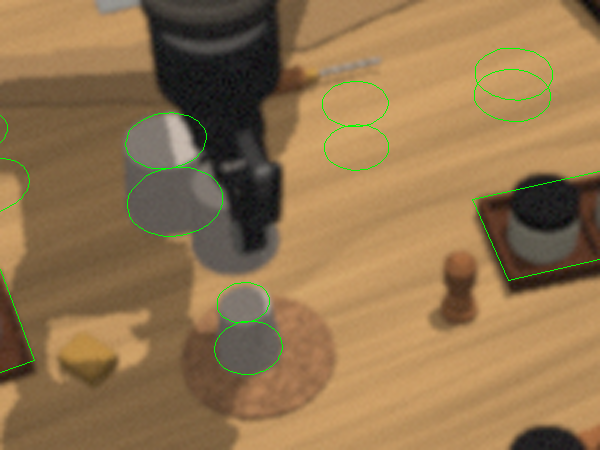

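The medium cup is held upright, its rim near crop (235,240), above the small cup with its foot at (243,302). The small cup's overlay fits. Lowering.

```bash

python3 -m inch '[-0.0072, 0.0104, 0.04, 0, 45, 0, 0, 0.08, 0, 45, 0, 0, 0.08, 0, 45, 0, 0, 0.048, 0, 45, 0, 0, 0.032, 0, 45, 0, 0, 0.032, 0, 45, 0, 0, 0.032, 0, 45, 0, 0, 0, 0, 45]'
python3 -m inch '[0, 0, 0.02, 0, 45, 0, 0, 0.02, 0, 45, 0, 0, 0.012, 0, 45, 0, 0, 0.012, 0, 45, 0, 0, 0, 0, 45, 0, 0, 0, 0, 45]'
python3 - <<'E'
from ov import *
go(*E["small"],95.6)
E
```

```text
clock: 16.85
position: [614.4, -151.9, 119.1]
tcp_rot: [-2.228, -2.212, 0.001]
ft_force: [-1.1, -0.4, -0.5]
opening: 52.2
finger_force: 26.1
clock: 17.35
position: [614.9, -151.9, 104.3]
tcp_rot: [-2.229, -2.214, 0.0]
ft_force: [-0.7, -0.3, -0.9]
opening: 51.8
finger_force: 26.1
tool d [-0.2 -0.9  8.7] turn 0 q6 -0.36 pos [ 614.9 -151.9  104.3] op 51.8
```

In the tool's units: 3 mm is 0.012, 2 mm is 0.008.

```bash

python3 -m inch '[0, -0.0036, 0.012, 0, 45, 0, 0, 0.008, 0, 45, 0, 0, 0.004, 0, 45, 0, 0, 0.004, 0, 45, 0, 0, 0.0024, 0, 45, 0, 0, 0, 0, 45]'
python3 -m inch '[0, 0, 0.004, 0, 45, 0, 0, 0.0024, 0, 45, 0, 0, 0, 0, 45]'
```

```text
clock: 17.85
position: [613.9, -151.9, 96.7]
tcp_rot: [-2.229, -2.214, 0.0]
ft_force: [0.3, -0.2, -1.2]
opening: 52.1
finger_force: 26.1
clock: 18.1
position: [614.1, -151.9, 95.7]
tcp_rot: [2.229, 2.213, 0.0]
ft_force: [-0.3, -0.3, 3.5]
opening: 51.8
finger_force: 26.5
```

In the tool's units: -30 mm is -0.12, -25 mm is -0.1.

```bash

python3 -m inch '[0, 0, 0, 0, 58, 0, 0, 0, 0, 65, 0, 0, 0, 0, 75, 0, 0, -0.02, 0, 80, 0, 0, -0.06, 0, 85, 0, 0, -0.1, 0, 85, 0, 0, -0.12, 0, 85, 0, 0, 0, 0, 85]'
python3 -m inch '[0, -0.08, 0, 0, 85, 0, -0.12, 0, 0, 85, 0, -0.12, 0, 0, 85, 0, -0.12, 0, 0, 85, 0, -0.12, 0, 0, 85, 0, -0.072, 0, 0, 85, 0, -0.016, 0, 0, 85, 0, 0, 0, 0, 85]'
python3 - <<'E'
from ov import *
go(*E["large"],98)
draw("scene",150,150,200,150,"pics/f.png",3)
E
```

```text
clock: 18.77
position: [616.5, -152.7, 176.6]
tcp_rot: [2.222, 2.207, 0.007]
ft_force: [1.6, -1.6, 0.8]
opening: 84.9
finger_force: 0.0
clock: 19.43
position: [451.5, -150.9, 170.6]
tcp_rot: [2.23, 2.212, 0.0]
ft_force: [0.4, -0.2, 1.4]
opening: 85.0
finger_force: 0.0
tool d [ 1.9  0.5 72.6] turn 0 q6 -0.48 pos [ 451.5 -150.9  170.6] op 85.0
```

View pics/f.png

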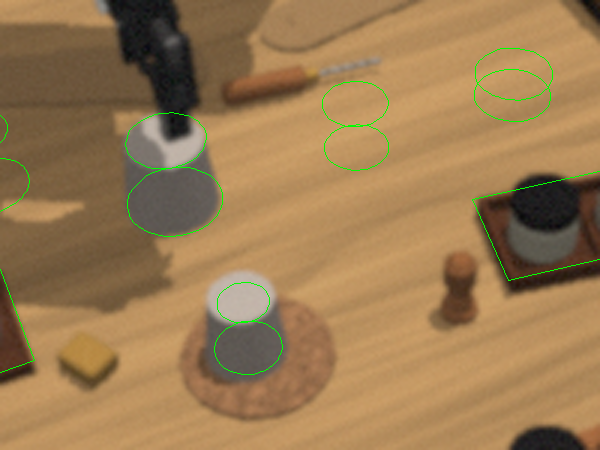

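Medium cup is seated over the small one: foot at crop (240,298), rim on the cork. Now the large cup.

```bash

python3 -m inch '[0.0076, 0.002, 0.08, 0, 85, 0, 0, 0.1, 0, 85, 0, 0, 0.08, 0, 85, 0, 0, 0.036, 0, 85, 0, 0, 0.016, 0, 85, 0, 0, 0, 0, 85, 0, 0, 0, 0, 55, 0, 0, 0, 0, 55, 0, 0, 0, 0, 55, 0, 0, 0, 0, 55, 0, 0, 0, 0, 55]' 25
python3 -m inch '[0, 0, -0.016, 0, 55, 0, 0, -0.048, 0, 55, 0, 0, -0.08, 0, 55, 0, 0, -0.12, 0, 55, 0, 0, -0.12, 0, 55, 0, 0, -0.08, 0, 55, 0, 0, 0, 0, 55]'
python3 - <<'E'
from ov import *
go(*E["small"],150)
E
```

```text
clock: 20.4
position: [453.2, -149.2, 93.5]
tcp_rot: [2.228, 2.212, 0.001]
ft_force: [-1.0, 0.5, 6.8]
opening: 65.4
finger_force: 27.4
clock: 20.98
position: [454.3, -149.7, 212.9]
tcp_rot: [2.223, 2.208, 0.004]
ft_force: [0.8, 0.1, -0.5]
opening: 65.2
finger_force: 28.0
tool d [ -0.9 159.2  64.1] turn 0 q6 -0.47 pos [ 454.3 -149.7  212.9] op 65.2
```

In the tool's units: 28 mm is 0.112, 20 mm is 0.08.

```bash

python3 -m inch '[0, 0.056, 0, 0, 55, 0, 0.112, 0, 0, 55, 0, 0.112, 0, 0, 55, 0, 0.112, 0, 0, 55, 0, 0.112, 0, 0, 55, 0, 0.08, 0, 0, 55, 0, 0.036, 0, 0, 55, 0, 0.016, 0, 0, 55, 0, 0, 0, 0, 55, 0, 0, 0, 0, 55]'
python3 - <<'E'
from ov import *
go(*E["small"],150)
draw("scene",150,150,200,150,"pics/g.png",3)
E
```

```text
clock: 21.82
position: [610.8, -149.8, 207.6]
tcp_rot: [-2.228, -2.213, 0.001]
ft_force: [-0.7, 0.3, -0.4]
opening: 65.1
finger_force: 28.0
tool d [-2.2  3.3 57.6] turn 0 q6 -0.36 pos [ 610.8 -149.8  207.6] op 65.1
```

View pics/g.png

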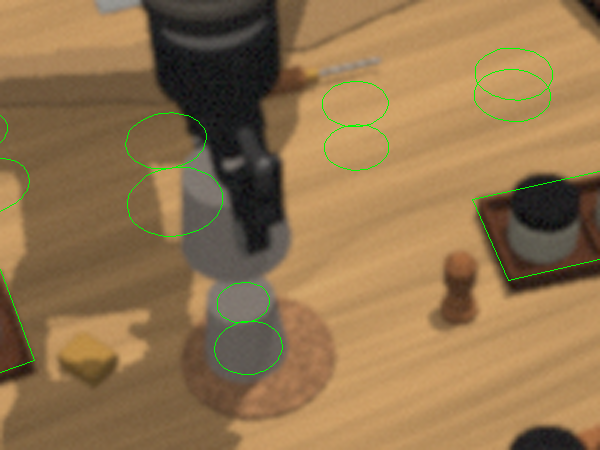

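The large cup is held upright, its rim near crop (236,240), straight above the medium cup at (240,298). Lowering.

In the tool's units: 18 mm is 0.072, 15 mm is 0.06.

```bash

python3 -m inch '[-0.0088, 0.0132, 0.04, 0, 55, 0, 0, 0.072, 0, 55, 0, 0, 0.06, 0, 55, 0, 0, 0.04, 0, 55, 0, 0, 0.032, 0, 55, 0, 0, 0.032, 0, 55, 0, 0, 0.032, 0, 55, 0, 0, 0, 0, 55]'
python3 -m inch '[0, 0, 0.032, 0, 55, 0, 0, 0.032, 0, 55, 0, 0, 0.024, 0, 55, 0, 0, 0.016, 0, 55, 0, 0, 0, 0, 55, 0, 0, 0, 0, 55]'
python3 - <<'E'
from ov import *
go(*E["small"],97.5)
E
```

```text
clock: 22.53
position: [614.2, -152.0, 129.6]
tcp_rot: [-2.228, -2.212, 0.002]
ft_force: [-0.6, 0.5, -1.0]
opening: 65.6
finger_force: 28.0
clock: 23.03
position: [614.8, -152.1, 105.0]
tcp_rot: [-2.229, -2.213, 0.0]
ft_force: [0.4, 0.0, -0.9]
opening: 64.9
finger_force: 28.0
tool d [ 0.1 -0.8  7.5] turn 0 q6 -0.36 pos [ 614.8 -152.1  105. ] op 64.9
```

In the tool's units: 3 mm is 0.012, 2 mm is 0.008.

```bash

python3 -m inch '[0, -0.0032, 0.012, 0, 55, 0, 0, 0.008, 0, 55, 0, 0, 0.004, 0, 55, 0, 0, 0.004, 0, 55, 0, 0, 0, 0, 55]'
python3 -m inch '[0, 0, 0.0032, 0, 55, 0, 0, 0.0016, 0, 55, 0, 0, 0, 0, 55]'
```

```text
clock: 23.45
position: [613.9, -152.2, 98.0]
tcp_rot: [-2.229, -2.214, 0.0]
ft_force: [-0.6, -0.6, -0.3]
opening: 64.9
finger_force: 28.0
clock: 23.7
position: [614.1, -152.2, 97.6]
tcp_rot: [2.229, 2.213, 0.0]
ft_force: [-2.1, 1.0, 3.8]
opening: 64.9
finger_force: 28.6
```

In the tool's units: -30 mm is -0.12, -25 mm is -0.1.

```bash

python3 -m inch '[0, 0, 0, 0, 70, 0, 0, 0, 0, 76, 0, 0, 0, 0, 85, 0, 0, -0.02, 0, 85, 0, 0, -0.06, 0, 85, 0, 0, -0.1, 0, 85, 0, 0, -0.12, 0, 85, 0, 0, -0.12, 0, 85, 0, 0, 0, 0, 85]'
python3 - <<'E'
from ov import *
go(393,274,150,np.pi/2-.05)
draw("scene",150,150,200,150,"pics/g2.png",3)
E
```

```text
clock: 24.45
position: [616.4, -153.0, 209.1]
tcp_rot: [2.222, 2.206, 0.007]
ft_force: [0.9, -0.6, 0.7]
opening: 85.2
finger_force: 0.0
tool d [ 425.7 -227.    54.9] turn -1.528 q6 -0.36 pos [ 616.4 -153.   209.1] op 85.2
```

View pics/g2.png

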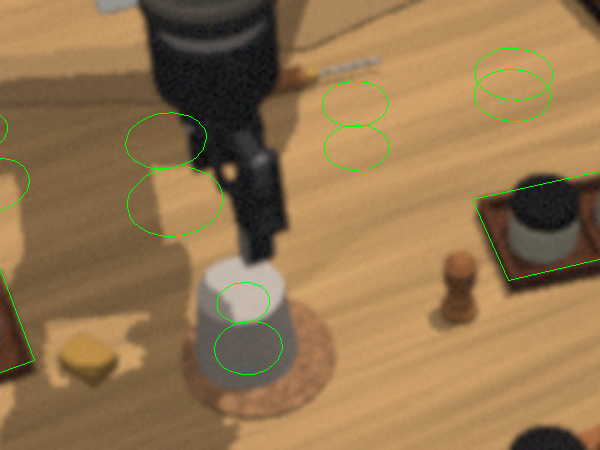

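The large cup sits over the others: foot at crop (242,287), rim on the cork. On to the brush.

In the tool's units: 34 mm is 0.136, -18 mm is -0.072.

```bash

python3 -m inch '[0.06, -0.032, 0, 0, 85, 0.136, -0.072, 0, 0, 85, 0.136, -0.072, 0, 0, 85, 0.136, -0.072, 0, 0, 85, 0.136, -0.072, 0, 0, 85, 0.136, -0.072, 0, 0, 85, 0.136, -0.072, 0, 0, 85, 0.136, -0.072, 0, 0, 85, 0.136, -0.072, 0, 0, 85, 0.136, -0.072, 0, 0, 85, 0.136, -0.072, 0, 0, 85, 0.136, -0.072, 0, 0, 85]'
python3 -m inch '[0.136, -0.072, 0, 0, 85, 0.0108, -0.012, 0, -0.035, 85, 0, 0, 0, -0.0376, 85, 0, 0, 0, -0.0376, 85, 0, 0, 0, -0.0376, 85, 0, 0, 0, -0.0376, 85, 0, 0, 0, -0.0376, 85, 0, 0, 0, -0.0376, 85, 0, 0, 0, -0.0376, 85, 0, 0, 0, -0.0376, 85, 0, 0, 0, -0.0376, 85, 0, 0, 0, -0.0376, 85]'
python3 -m inch '[0, 0, 0.02, -0.0376, 85, 0, 0, 0.04, -0.0376, 85, 0, 0, 0.04, 0, 85, 0, 0, 0, 0, 85, 0, 0, 0, 0, 85]'
python3 - <<'E'
from ov import *
go(393,274,86,np.pi/2-.05)
draw("top",85,130,266,199,"pics/i.png",3)
draw("scene",280,90,200,150,"pics/h.png",3)
E
```

```text
clock: 25.5
position: [409.1, 239.5, 201.2]
tcp_rot: [-2.229, -2.213, 0.002]
ft_force: [1.6, 0.3, 0.6]
opening: 85.3
finger_force: 0.0
clock: 26.5
position: [389.5, 274.8, 201.1]
tcp_rot: [-0.441, -3.109, 0.002]
ft_force: [0.3, -0.1, 0.1]
opening: 85.1
finger_force: 0.0
clock: 26.92
position: [389.5, 274.8, 176.2]
tcp_rot: [-0.082, -3.138, 0.002]
ft_force: [-0.2, -0.8, 0.3]
opening: 85.0
finger_force: 0.0
tool d [-3.8 -0.5 90.2] turn -0.003 q6 -1.06 pos [389.5 274.8 176.2] op 85.0
```

View pics/h.png

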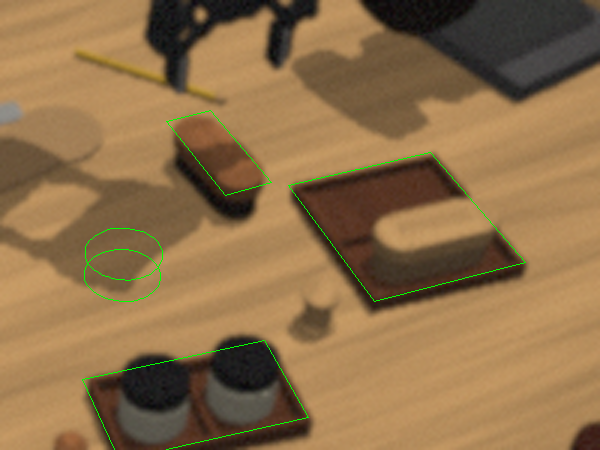

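The jar stands in its free bay (crop (245,365)), and the brush outline fits, centred near (218,155). Grasping the brush.

In the tool's units: 30 mm is 0.12, 25 mm is 0.1.

```bash

python3 -m inch '[-0.014, -0.002, 0.08, 0, 85, 0, 0, 0.12, 0, 85, 0, 0, 0.1, 0, 85, 0, 0, 0.048, 0, 85, 0, 0, 0.02, 0, 85, 0, 0, 0, 0, 85, 0, 0, 0, 0, 35, 0, 0, 0, 0, 35, 0, 0, 0, 0, 35, 0, 0, 0, 0, 35, 0, 0, 0, 0, 35, 0, 0, 0, 0, 35]' 30
python3 -m inch '[0, 0, -0.016, 0, 35, 0, 0, -0.048, 0, 35, 0, 0, -0.08, 0, 35, 0, 0, -0.12, 0, 35, 0, 0, -0.04, 0, 35, 0, 0, 0, 0, 35]'
python3 - <<'E'
from ov import *
x,y,w=E["bt"];bx,by=x-37.5*np.cos(w),y-37.5*np.sin(w);print(bx,by)
go(bx,by,150,w)
E
```

```text
clock: 28.02
position: [394.1, 274.8, 86.3]
tcp_rot: [0.081, 3.138, 0.002]
ft_force: [-0.7, -0.5, 5.6]
opening: 44.4
finger_force: 29.4
clock: 28.52
position: [394.6, 275.0, 163.9]
tcp_rot: [0.081, 3.135, 0.004]
ft_force: [-0.2, -0.0, -0.6]
opening: 44.2
finger_force: 30.2
482.2476955882169 388.3030008147624
tool d [-81.6 117.6  14.7] turn -1.508 q6 -1.07 pos [394.6 275.  163.9] op 44.2
```

Units first: shifts go in shares of 250 mm and turns go in shares of pi rad. So 26 mm is 0.104, 20 mm is 0.08, 0.117 rad is 0.0372.

```bash

python3 -m inch '[-0.036, 0.052, 0, 0, 35, -0.072, 0.104, 0, 0, 35, -0.072, 0.104, 0, 0, 35, -0.072, 0.104, 0, 0, 35, -0.056, 0.08, 0, 0, 35, -0.0184, 0.0264, 0, 0, 35, 0, 0, 0, 0.0363, 35, 0, 0, 0, 0.0372, 35, 0, 0, 0, 0.0372, 35, 0, 0, 0, 0.0372, 35, 0, 0, 0, 0.0372, 35, 0, 0, 0, 0.0372, 35]'
python3 -m inch '[0, 0, 0, 0.0372, 35, 0, 0, 0, 0.0372, 35, 0, 0, 0, 0.0372, 35, 0, 0, 0, 0.0372, 35, 0, 0, 0, 0.0372, 35, 0, 0, 0, 0.0372, 35, 0, 0, 0, 0.0372, 35, 0, 0, 0, 0.0369, 35, 0, 0, 0, 0, 35, 0, 0, 0, 0, 35]'
python3 - <<'E'
from ov import *
go(482.2,388.3,91.3,-.115)
draw("top",85,130,200,150,"pics/j.png",3)
draw("scene",320,90,180,150,"pics/k.png",3)
E
```

```text
clock: 29.52
position: [480.2, 386.8, 159.7]
tcp_rot: [-1.16, -2.918, 0.004]
ft_force: [0.6, -0.1, -1.3]
opening: 44.3
finger_force: 30.4
clock: 30.35
position: [480.5, 387.0, 160.1]
tcp_rot: [-2.342, -2.094, 0.003]
ft_force: [-0.6, -0.5, -0.6]
opening: 43.9
finger_force: 30.3
tool d [ 1.5  1.7 68.8] turn 0.003 q6 0.67 pos [480.5 387.  160.1] op 43.9
```

View pics/k.png

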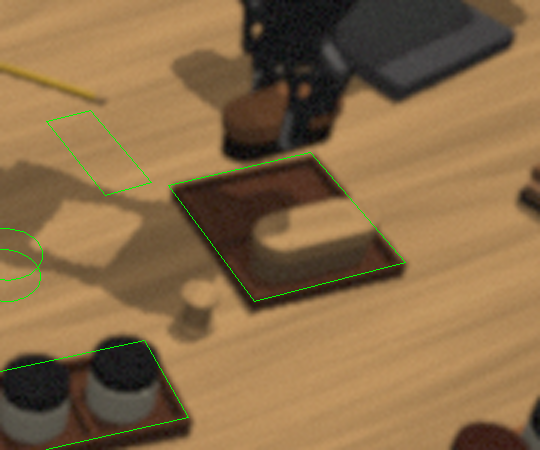

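```bash
python3 - <<'E'
from ov import *
import ov
im=manip.grab_frame("scene")[60:180,320:480,::-1]; im=cv2.resize(im,None,fx=4,fy=4,interpolation=cv2.INTER_CUBIC)
for z in(114,98,74):
    lx,ly=(44,110) if z>80 else (37,103)
    p=(proj("scene",rect(480.5,387,-.115,lx,ly,z))-[320,60]+.5)*4;cv2.polylines(im,[np.int32(p)],False,(0,255,0),1)
cv2.imwrite("pics/l.png",im)
E
```

```text
(no output)
```

View pics/l.png

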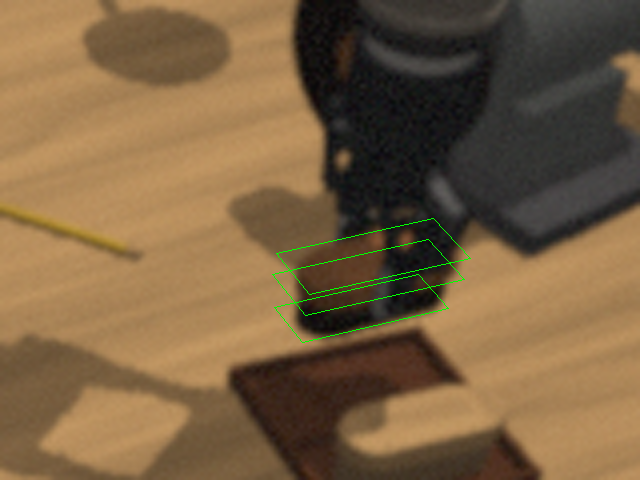

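In the tool's units: 20 mm is 0.08, -1.5 mm is -0.006.

```bash

python3 -m inch '[-0.006, 0.0068, 0.06, 0, 35, 0, 0, 0.08, 0, 35, 0, 0, 0.048, 0, 35, 0, 0, 0.032, 0, 35, 0, 0, 0.02, 0, 35, 0, 0, 0.012, 0, 35, 0, 0, 0, 0, 35, 0, 0, 0, 0, 35]'
python3 - <<'E'
from ov import *
go(482.2,385.3,91.3,-.115)
E
```

```text
clock: 31.17
position: [482.8, 386.2, 98.5]
tcp_rot: [2.345, 2.09, 0.001]
ft_force: [0.6, -0.2, -1.4]
opening: 44.1
finger_force: 30.3
tool d [-0.9 -0.5  7.2] turn 0.0 q6 0.67 pos [482.8 386.2  98.5] op 44.1
```

In the tool's units: 3 mm is 0.012, 2 mm is 0.008.

```bash

python3 -m inch '[-0.0036, -0.002, 0.012, 0, 35, 0, 0, 0.008, 0, 35, 0, 0, 0.004, 0, 35, 0, 0, 0.0028, 0, 35, 0, 0, 0, 0, 35]'
python3 -m inch '[0, 0, 0.0032, 0, 35, 0, 0, 0.002, 0, 35, 0, 0, 0, 0, 35]'
python3 -m inch '[0, 0, 0.0028, 0, 35, 0, 0, 0, 0, 35]'
```

```text
clock: 31.58
position: [482.0, 385.1, 91.4]
tcp_rot: [2.345, 2.09, 0.0]
ft_force: [0.2, -0.2, -0.9]
opening: 44.4
finger_force: 30.3
clock: 31.83
position: [482.0, 385.2, 91.3]
tcp_rot: [2.345, 2.09, 0.001]
ft_force: [-3.9, -2.4, 9.0]
opening: 44.0
finger_force: 30.9
clock: 32.0
position: [482.0, 385.2, 91.2]
tcp_rot: [2.345, 2.09, 0.001]
ft_force: [-4.8, -3.2, 12.8]
opening: 44.4
finger_force: 31.3
```

In the tool's units: -30 mm is -0.12, -25 mm is -0.1.

```bash

python3 -m inch '[0, 0, -0.004, 0, 48, 0, 0, 0, 0, 52, 0, 0, 0, 0, 60, 0, 0, 0, 0, 60, 0, 0, -0.04, 0, 60, 0, 0, -0.1, 0, 60, 0, 0, -0.12, 0, 60, 0, 0, -0.12, 0, 60, 0, 0, -0.12, 0, 60]'
python3 -m inch '[-0.04, -0.04, 0, 0, 85, -0.12, -0.1, 0, 0, 85, -0.12, -0.1, 0, 0, 85, -0.12, -0.08, 0, 0, 85, -0.12, 0, 0, 0, 85, -0.12, 0, 0, 0, 85, -0.12, 0, 0, 0, 85, -0.12, 0, 0, 0, 85, -0.08, 0, 0, 0, 85, -0.02, 0, 0, 0, 85, 0, 0, 0, 0, 85]'
python3 - <<'E'
from ov import *
import ov
def bay(n,a,b):
    x,y,w=E[n];return x+a*np.cos(w)-b*np.sin(w),y+a*np.sin(w)+b*np.cos(w)
E["jar"]=bay("jt",0,36.25);E["tin"]=bay("tt",0,42.5);b=bay("bt",-37.5,0)
L=[circ(*E["jar"],26,53),circ(*E["tin"],32,29),rect(*b,E["bt"][2],44,110,45)]+[circ(*E["small"],r,z) for r,z in((37,4),(30,70))]+[rect(*E[n],p,q,h) for n,p,q,h in [("jt",85,150,18),("tt",95,175,12),("bt",155,140,15)]]
im=manip.grab_frame("top")[130:290,90:490,::-1];im=cv2.resize(im,None,fx=2,fy=2,interpolation=cv2.INTER_CUBIC)
im2=manip.grab_frame("scene")[110:310,60:460,::-1].copy();im2=cv2.resize(im2,None,fx=2,fy=2)
for P in L:
    cv2.polylines(im,[np.int32((proj("top",P)-[90,130]+.5)*2)],False,(0,255,0),1)
cv2.imwrite("pics/m.png",np.vstack([im,im2])[:600,:])
print(manip.get_obs()["position"],im.shape)
E
```

```text
clock: 32.75
position: [481.8, 385.0, 217.1]
tcp_rot: [2.345, 2.09, -0.0]
ft_force: [0.7, -0.3, -0.2]
opening: 60.0
finger_force: 0.0
clock: 33.67
position: [374.5, 150.1, 215.9]
tcp_rot: [2.348, 2.087, 0.001]
ft_force: [-0.2, 0.5, -0.3]
opening: 85.0
finger_force: 0.0
[374.80255334 151.39987523 215.70445522] (320, 800, 3)
```

View pics/m.png

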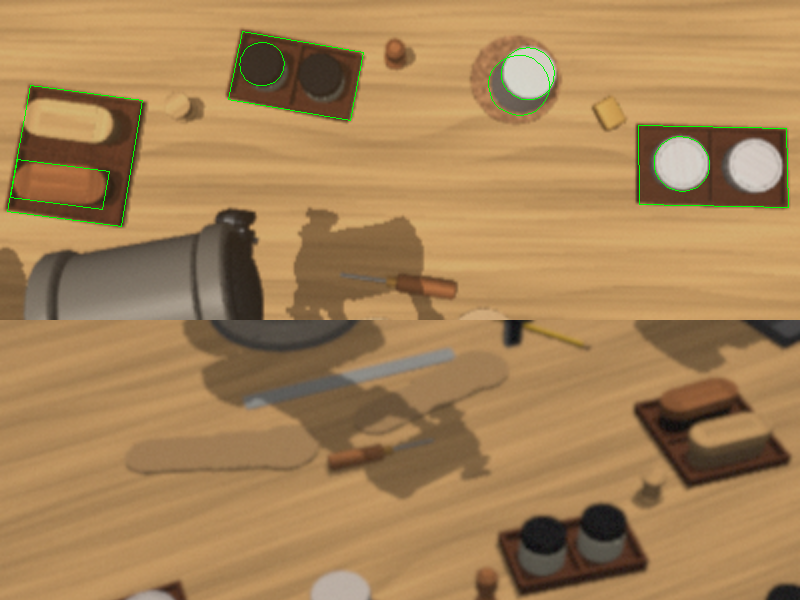

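The final picture shows the jar (262,64), tin (682,163) and brush (60,186) on their bay outlines, and the nested cups at (528,73) on theirs. The gripper is clear, so I'm handing in.

```bash
python3 -c "
from bench import manip
print(manip.finish_job())"
```

```text
the job is handed in; nothing more can be done
None
```

The job is handed in at about 34 s: the final pictures showed the jar, tin and brush in the free bays of their own trays and the medium and large cups nested over the small one on its mat; the hand-in gave no verdict.

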